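# Crease a cover through the clamshell jig and pin it shut

### The arm

A 7-joint arm with a two-finger parallel gripper is mounted at the origin on the work surface. World frame = base frame: x ahead of the robot, y to its left, z up, the work surface at z = 0. Lengths are in m, angles in rad, forces in N, time in s.
With the tool pointing down it reaches from about 0.35 to 0.9 m from the base axis. Payload 8.1 kg.
Tool frame: the origin (TCP) lies at the very end of the fingers, on their centre line; the grasp point (between the pads) lies 19 mm behind it; z points along the fingers, y is the line along which they close (so a half turn about z gives the same grasp; the last joint's range is limited). The gripper opens to 92 mm and grips with 3 to 60 N. Pads are 19 mm wide; open, the fingers measure 130 mm over their backs; the gripper's body (75 mm by 190 mm) begins 47 mm behind the grasp point.
Start: joints at [-1.368, 0.434, 0.025, 1.573, -0.012, 1.134, -0.075], TCP at [0.188, 0.596, 0.227] pointing down, gripper open.
Joint ranges: [-2.62, 2.62], [-0.44, 2.09], [-1.27, 1.32], [0.08, 2.57], [-1.32, 4.46], [0.12, 2], [-2.74, 2.74]. Speed limits (rad/s): [2.22, 2.22, 3.01, 3.01, 3.14, 3.14, 3.14].

### API

Orientations are given as a rotation vector (axis times angle).
In Python, from plant import manip gives the robot as it stands. The module is installed in compiled form; this text tells all that it offers.
- The arm moves only by the shell command python3 -m crank 'ROWS' [FORCE]. ROWS is JSON, one flat list of numbers, 7 for each row, row after row: the turn, a rotation vector about the world's x, y, z in degrees, then the shift along the world's x, y, z in units of 25 mm (1.0 is 25 mm), then the opening, from 0 (shut) to 1 (fully open). A call has 1 to 10 rows; each row shifts and turns the commanded pose from where the row before left it; what a row does not reach is not made up. A row lasts 1/8 s, in which the tool goes at most 62.5 mm and 10.7 degrees, less where a joint would pass 70% of its speed; a pose out of reach is approached as far as the arm can. A call is refused whole if a number of a shift passes 1 or a number of a turn 10.7, either way. A call with a gripper value outside its range is refused whole. The fingers move at their own pace and stop on an object; FORCE is the grip in N (left out, the last holds). Time passes only in rows, so rows that do not move let the fingers close. It gives the time, the measured TCP pose, the force, the opening and the grip force at its end, in the units of the state.
- manip.state(): the state, without advancing time (a new reading comes with each control period).
- manip.capture(name): name is "scene" or "top"; returns the picture (420x560x3 uint8, red, green, blue); there is no depth.
- manip.camera_params(name): a dict with "vertical_fov" (degrees; the focal length in pixels is half the picture's height over the tangent of half this angle, whatever the lens; pixels are square), "cx", "cy" (the principal point, pixels), "origin" and "rotation" of the camera in the world. Camera axes: x right, y down, z forward; pixel columns grow to the right and rows downward; lengths in m; the calibration is good to about 2 mm. A picture is of the moment at which its call begins. camera_params takes no time and is no camera call.
- manip.finish_job(): hands the job in; it is judged then, once.
Trained networks look in the newest picture that a camera, given by its name, has taken for a name from the list of things; names that differ only in an ending like _2 or _b are one class to them, and where a whole thing is asked for, a point or a joint stands for the part that bears it (a point fixed in the world has none). Each returns a list of dicts, best first, with "score" (0 to 1); they miss things now and then, are a little off and sometimes report something else, mostly with a low value. They report only what shows in the picture. A call takes as long as a camera call. They do not tell look-alikes from the thing itself.
- manip.recognise(name, camera): "at" ([x, y, z] in m, in world coordinates, good to about 4 mm: the middle of the surface that is visible of it).
- manip.pinpoint(name, camera): "at" ([x, y, z] in m, in world coordinates, good to about 4 mm: a listed point, or the origin of a listed thing).
The state is a dict: "time": time; "q": joint angles; "qd": joint speeds; "joint_efforts": joint torques, N m; "position": TCP position; "ee_rot": TCP orientation; "force": force on the tool from outside, world axes, zero at the start; "moment": the same for the moment, N m; "width": finger opening in m; "grip_force": force on a finger pad.
Only numpy, scipy, OpenCV 4.12 (cv2) and the standard library are available. Lean on these libraries where they do the work, as an engineer would, in place of code of your own. Each camera call takes 0.05 s, during which the arm holds its last target. There are 200 camera calls.

### The job

Shut the hinged lid of the wooden creasing jig and, with it shut, run the tip of the pin that stands in the wooden block slowly (about 3 cm per second) down inside the lid's slot along the slot's whole length, from the end far from the round hole to the end next to it. Then push the pin through the round hole of the closed lid into the base until its collar sits on the lid, and finish while still gripping the pin and pressing it firmly down (about 10 N), so that the jig is held shut. Leave the other things on the bench where they are.

Things in the scene. Friction and masses are not known exactly. Their poses are not given: they have to be found in the camera images.
- jig: Creasing jig fixed to the bench: wooden base 160 (x) x 200 (y) x 30 mm high, lid hinged along its -x edge (robot's side). Origin: centre of the base's underside; z up, x from hinge to free edge, y along the hinge. Hinge line at x = -75, z = 32 mm. Blind round hole in the base 10.5 mm wide, 26 mm deep at x = 15, y = 70 mm, under the lid's hole when shut. A thin cover board lies under the slot.
- lid (a joint): Opening angle of the plywood lid, rad: 0 shut (level, top 44 mm above the bench), 1.5 open upright; starts at 0.6 to 1.2. Stiff friction hinge: stays where it is left; up to 5 N at the free edge moves it. Push its outer face near the free edge away from the robot and down to shut it. Lid 150 mm (hinge to free edge) x 200 mm x 12 mm thick, 0.25 kg.
- lid_hinge (a point): Middle of the hinge line, at the lid's underside. Axes turn with the lid: x from the hinge to the free edge, y along the hinge, z out of the lid's outer (top) face.
- slot_start (a point): On the lid's outer face, the end of the slot that lies far from the round hole (90 mm from the hinge, 70 mm to the -y side of the lid's middle). The slot is 13 mm wide, 101 mm long along y, cut right through the lid. Axes as lid_hinge: the slot runs along +y from here.
- slot_end (a point): On the lid's outer face, the other end of the slot, next to the round hole: 100 mm along +y from slot_start. Axes as lid_hinge.
- pin_hole (a point): Centre of the round hole's mouth on the lid's outer face: 10.5 mm wide, right through the lid, in line with the slot, 40 mm along +y beyond slot_end. Axes as lid_hinge.
- pin: Loose pin 95 mm long, 0.12 kg, upright in its stand. Origin: its tip (bottom end); z along the pin to the handle. From the tip: steel shaft 8 mm thick, 30 mm long, tapered over its first 8 mm to 4 mm at the tip; steel collar 26 mm wide from 30 to 35 mm; round wooden handle 20 mm thick from 35 to 95 mm, to be gripped from above, e.g. 70 mm above the tip.
- stand: Dark wooden block 70 x 70 x 40 mm, fixed to the bench, with a hole 11.5 mm wide and 36 mm deep from the top in its middle, in which the pin hangs by its collar (tip 10 mm above the bench). Origin: centre of its underside, z up.
- glue: Bystander: jar of glue, 60 mm wide, 100 mm tall. Origin: centre of its underside.
- weight: Bystander: steel weight with a knob, 60 mm wide, 78 mm tall. Origin: centre of its underside.
- tape: Bystander: roll of paper tape lying flat, 90 mm wide, 24 mm high. Origin: centre of its underside.
- mug: Bystander: white mug, 80 mm wide, 90 mm tall, handle at +y. Origin: centre of its underside.
- brush: Bystander: glue brush lying flat. Origin: middle of its length, underside; x along it.
- books: Bystander: pile of three books, 110 x 150 x 64 mm. Origin: centre of its underside.
- folder: Bystander: flat pale creasing strip, 150 x 22 x 5 mm. Origin: centre of its underside; x along it.
Mind the look-alikes: they are no part of the job. What is shaped like the pin but yellow is not meant.

How it is judged:
On the way, in this order (a step that is already met when the one before it is completed fails the run):
1. the lid is shut (value of joint lid below 0.03 rad), for 0.2 s.
2. the pin's tip is down in the slot at the end far from the hole (value of joint lid below 0.03 rad and x of pin in the frame of slot_start between -0.007 and 0.007 m and y of pin in the frame of slot_start between -0.004 and 0.018 m and z of pin in the frame of slot_start between -0.02 and -0.005 m), for 0.1 s.
3. the tip, still down in the slot, passes the first third (value of joint lid below 0.03 rad and x of pin in the frame of slot_start between -0.007 and 0.007 m and y of pin in the frame of slot_start between 0.03 and 0.046 m and z of pin in the frame of slot_start between -0.02 and -0.005 m), for 0.04 s.
4. the tip, still down in the slot, passes the second third (value of joint lid below 0.03 rad and x of pin in the frame of slot_start between -0.007 and 0.007 m and y of pin in the frame of slot_start between 0.057 and 0.073 m and z of pin in the frame of slot_start between -0.02 and -0.005 m), for 0.04 s.
5. the tip, still down in the slot, reaches the end next to the hole (value of joint lid below 0.03 rad and x of pin in the frame of slot_start between -0.007 and 0.007 m and y of pin in the frame of slot_start between 0.082 and 0.105 m and z of pin in the frame of slot_start between -0.02 and -0.005 m), for 0.04 s.
6. the pin is through the hole, collar on the lid (value of joint lid below 0.03 rad and x of pin in the frame of pin_hole between -0.003 and 0.003 m and y of pin in the frame of pin_hole between -0.003 and 0.003 m and z of pin in the frame of pin_hole below -0.0275 m and angle between the z axis of pin and the z axis of pin_hole, either way round below 0.1 rad), for 0.1 s.
At the end, for the whole second after the job is handed in: Lid shut (below 0.03 rad); pin in the hole within 3 mm of its centre and 0.1 rad of its axis, tip at least 27.5 mm below the lid's top (collar on the lid); fingers still gripping the pin (over 4 N) and pressing it on the jig with over 4 N (never over 60 N), at rest (all of step 6 and velocity of joint lid below 0.05 rad/s and contact force between pin and jig above 4 N and contact force between the fingers and pin above 4 N and linear speed of pin below 0.02 m/s); the arm keeps its last pose, push and grip.
It fails at once if the pin moves faster than 8 cm/s while its tip is down in the slot (value of joint lid below 0.03 rad and x of pin in the frame of slot_start between -0.007 and 0.007 m and y of pin in the frame of slot_start between 0 and 0.1 m and z of pin in the frame of slot_start between -0.02 and -0.005 m and linear speed of pin above 0.08 m/s).
It fails at once if the pin presses on the jig with more than 60 N (contact force between pin and jig above 60 N).
It fails at once if a bystander is moved more than 3 cm (distance of any of glue, weight, tape, mug, brush, books, folder from where it was at the start of the episode above 0.03 m).
It also fails if it takes over 64 s, if anything falls off the work surface, if the arm or the gripper's body presses on something with over 40 N, if the wrist force passes 120 N, or if a joint passes its speed limit or range.

## Working session

There is one attempt and no reset: what is moved stays moved. The work goes in short steps, Python scripts to look and compute and a shell command to move; the robot and the scene stay as the last step left them, time stands still between calls to the robot, and variables do not carry over. Pictures are saved under pics/ and viewed, at most 10 in all, crops included, and the job is handed in when it is done.

```bash
mkdir -p pics; cat > h.py <<'E'
import numpy as np, cv2
from plant import manip
def cam(n):
    p=manip.camera_params(n); f=210/np.tan(np.radians(p["vertical_fov"])/2)
    return p,f,np.array(p["origin"]),np.array(p["rotation"])
def px(n,P):
    p,f,o,R=cam(n); c=R.T@(np.array(P)-o); return np.array([p["cx"]+f*c[0]/c[2],p["cy"]+f*c[1]/c[2]])
def at_z(n,u,v,z):
    p,f,o,R=cam(n); d=R@np.array([(u-p["cx"])/f,(v-p["cy"])/f,1]); return o+d*(z-o[2])/d[2]
E
python3 - <<'E'
from h import *
np.set_printoptions(precision=4,suppress=True)
for n in ("scene","top"):
    im=manip.capture(n); cv2.imwrite(f"pics/{n}0.png",cv2.cvtColor(im,cv2.COLOR_RGB2BGR))
    print(n,manip.camera_params(n))
    for t in ("pin","stand","jig","lid_hinge","slot_start","slot_end","pin_hole"):
        for r in manip.pinpoint(t,n)[:3]: print(n,t,np.round(r["at"],4),round(r["score"],2),px(n,r["at"]).round(0))
s=manip.state();print(s["time"],s["position"],s["ee_rot"],s["width"])
E
```

```text
scene {'vertical_fov': 46.85369555536373, 'cx': 277.27830981634423, 'cy': 206.3990380769916, 'origin': array([ 1.1532, -0.4815,  0.7873]), 'rotation': array([-2.0938, -1.086 ,  0.4558])}Traceback (most recent call last):
  File "<stdin>", line 7, in <module>
  File "h.py", line 7, in px
    p,f,o,R=cam(n); c=R.T@(np.array(P)-o); return np.array([p["cx"]+f*c[0]/c[2],p["cy"]+f*c[1]/c[2]])
                                                                      ~^^^
IndexError: invalid index to scalar variable.
```

View pics/scene0.png

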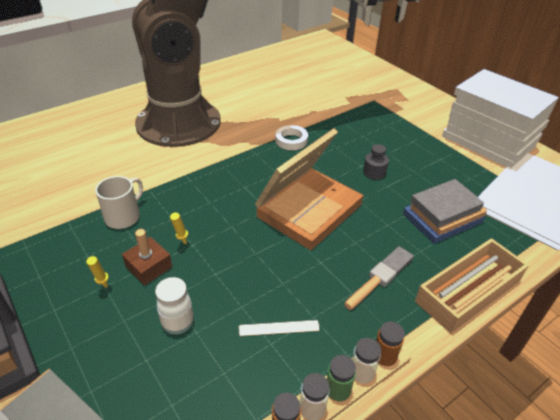

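The scene view shows the wooden-handled pin in its stand at about (145,250), with yellow look-alikes at (97,270) and (179,228). The jig is at about (310,195) with its lid open. The camera rotation is a rotation vector, so I'll fix the helper.

```bash
sed -i 's/np.array(p\["rotation"\])/cv2.Rodrigues(np.array(p["rotation"]))[0]/' h.py
python3 - <<'E'
from h import *
np.set_printoptions(precision=4,suppress=True)
print(px("scene",[0,0,0]))
for n in ("top","scene"):
    im=manip.capture(n); cv2.imwrite(f"pics/{n}1.png",cv2.cvtColor(im,cv2.COLOR_RGB2BGR))
    print(n,manip.camera_params(n))
    for t in ("pin","stand","jig","lid_hinge","slot_start","slot_end","pin_hole","mug","tape","glue"):
        for r in manip.pinpoint(t,n)[:3]: print(n,t,np.round(r["at"],4),round(r["score"],2),px(n,r["at"]).round(0))
s=manip.state();print(s["time"],s["position"],s["ee_rot"],s["width"])
E
```

```text
[177.668  122.2322]
top {'vertical_fov': 57.1705952548397, 'cx': 284.18691772152846, 'cy': 209.38276159022786, 'origin': array([ 0.4455, -0.046 ,  1.0846]), 'rotation': array([-2.211 ,  2.1595, -0.061 ])}
top pin [ 0.4463 -0.2082  0.0034] 0.67 [345. 235.]
top pin [ 0.4679 -0.3968  0.0013] 0.59 [412. 229.]
top pin [ 0.4612 -0.3071  0.0134] 0.5 [381. 230.]
top stand [ 0.4637 -0.3074 -0.0006] 0.71 [380. 230.]
top jig [ 0.5169  0.0815 -0.0012] 0.75 [242. 208.]
top lid_hinge [0.4463 0.0625 0.0316] 0.85 [247. 233.]
top lid_hinge [0.454  0.1375 0.1157] 0.24 [214. 229.]
top slot_start [0.4844 0.0048 0.1194] 0.85 [267. 218.]
top slot_end [0.466  0.1017 0.1202] 0.68 [228. 224.]
top slot_end [ 0.7199  0.3208 -0.001 ] 0.22 [161. 135.]
top pin_hole [0.4567 0.1413 0.1167] 0.92 [212. 228.]
top mug [ 0.2839 -0.2914  0.0017] 0.82 [374. 294.]
top tape [ 0.2628  0.2202 -0.0007] 0.97 [190. 297.]
top glue [ 0.617  -0.3161 -0.0055] 0.57 [383. 176.]
scene {'vertical_fov': 46.85369555536373, 'cx': 277.27830981634423, 'cy': 206.3990380769916, 'origin': array([ 1.1532, -0.4815,  0.7873]), 'rotation': array([-
[... 215 characters left out ...]
-0.0012] 0.98 [146. 269.]
scene jig [ 0.5129  0.0834 -0.0026] 0.8 [308. 210.]
scene jig [ 0.7429 -0.1698 -0.005 ] 0.52 [278. 331.]
scene lid_hinge [0.4427 0.0627 0.0341] 0.67 [284. 186.]
scene lid_hinge [0.4641 0.1005 0.1177] 0.48 [304. 157.]
scene slot_start [0.4891 0.0037 0.1187] 0.66 [276. 177.]
scene slot_start [ 0.4629 -0.305  -0.0013] 0.43 [148. 267.]
scene slot_end [0.4633 0.1024 0.121 ] 0.62 [304. 155.]
scene pin_hole [0.4559 0.1366 0.1209] 0.91 [314. 149.]
scene mug [ 0.2876 -0.2942  0.001 ] 0.73 [120. 217.]
scene tape [0.2618 0.2192 0.001 ] 0.79 [291. 140.]
scene glue [ 0.6159 -0.3156 -0.0015] 0.64 [177. 321.]
1.2 [0.1882 0.596  0.2267] [ 0.4786  3.1049 -0.    ] 0.09191023875157033
```

```bash
ls pics
```

```text
scene0.png
scene1.png
top1.png
```

```bash
python3 - <<'E'
from h import *
a=cv2.imread("pics/scene1.png")[195:315,70:230]; b=cv2.imread("pics/top1.png")[160:280,180:440]
cv2.imwrite("pics/crop1.png",cv2.resize(a,None,fx=4,fy=4,interpolation=cv2.INTER_CUBIC))
cv2.imwrite("pics/crop2.png",cv2.resize(b,None,fx=3,fy=3,interpolation=cv2.INTER_CUBIC))
E
```

```text
(no output)
```

View pics/crop1.png

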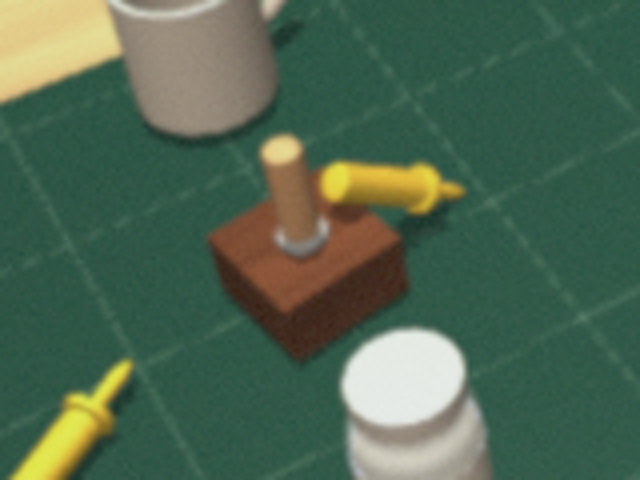

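View pics/crop2.png

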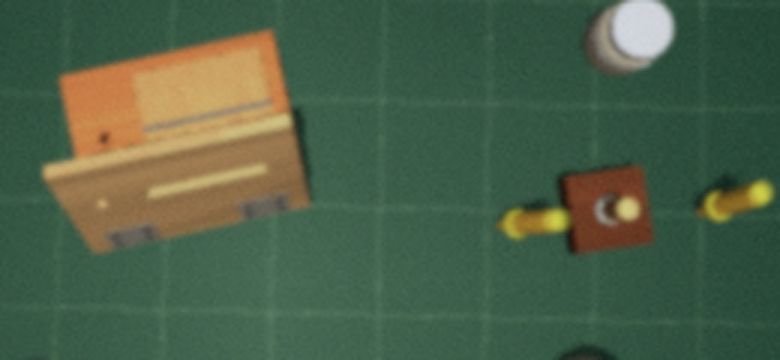

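The three look-alike shapes are yellow pins lying at about (100,290) and (175,242), and the wooden-handled pin with a steel collar upright in the dark block at (145,250). The wooden one fits the task, and the crop confirms it. The top crop shows the jig at a yaw of about 12°, with its lid at about 1.1 rad.

I'll move behind the lid with the fingers closed.

```bash
python3 -m crank '[0,0,3,0.47,-0.97,0,0, 0,0,3,0.47,-0.97,0,0, 0,0,3,0.47,-0.97,0,0, 0,0,3,0.47,-0.97,0,0, 0,0,3,0.47,-0.97,0,0, 0,0,3,0.47,-0.97,0,0, 0,0,3,0.47,-0.97,0,0, 0,0,3,0.47,-0.97,0,0, 0,0,3,0.47,-0.97,0,0, 0,0,3,0.47,-0.97,0,0]' 20
python3 -m crank '[0,0,0,0.47,-0.97,0,0, 0,0,0,0.47,-0.97,0,0, 0,0,0,0.47,-0.97,0,0, 0,0,0,0.47,-0.97,0,0, 0,0,0,0.47,-0.97,0,0, 0,0,0,0.47,-0.97,0,0, 0,0,0,0.47,-0.97,0,0, 0,0,0,0.47,-0.97,0,0, 0,0,0,0.47,-0.97,0,0, 0,0,0,0.47,-0.97,0,0]'
python3 -m crank '[0,0,0,0.1,-0.5,-0.8,0, 0,0,0,0.1,-0.5,-0.8,0, 0,0,0,0.1,-0.5,-0.8,0, 0,0,0,0.1,-0.4,-0.8,0, 0,0,0,0,0,0,0]'
```

```text
time: 2.45
position: [0.3061, 0.3527, 0.2269]
ee_rot: [-0.344, 3.122, 0.001]
force: [-0.1, -0.4, -0.2]
width: 0.0004
grip_force: 0.0
time: 3.7
position: [0.4236, 0.1102, 0.227]
ee_rot: [-0.341, 3.122, 0.0]
force: [0.4, 0.3, -0.0]
width: 0.0001
grip_force: 0.0
time: 4.32
position: [0.4324, 0.0627, 0.1459]
ee_rot: [0.339, -3.121, 0.001]
force: [0.5, -0.7, -0.0]
width: 0.0005
grip_force: 0.0
```

```bash
python3 -m crank '[0,0,0,0.55,0.12,-0.07,0, 0,0,0,0.55,0.12,-0.07,0, 0,0,0,0.55,0.12,-0.07,0, 0,0,0,0.55,0.12,-0.07,0, 0,0,0,0.55,0.12,-0.07,0, 0,0,0,0.39,0.09,-0.33,0, 0,0,0,0.39,0.09,-0.33,0, 0,0,0,0.39,0.09,-0.33,0]'
python3 -m crank '[0,0,0,0.26,0.06,-0.43,0, 0,0,0,0.26,0.06,-0.43,0, 0,0,0,0.26,0.06,-0.43,0, 0,0,0,0.13,0.03,-0.4,0, 0,0,0,0.13,0.03,-0.4,0, 0,0,0,0.13,0.03,-0.4,0]'
```

```text
time: 5.32
position: [0.5315, 0.0854, 0.1125]
ee_rot: [0.341, -3.122, -0.0]
force: [-2.0, -0.6, 0.1]
width: 0.0005
grip_force: 1.0
time: 6.08
position: [0.5604, 0.0918, 0.0503]
ee_rot: [0.341, -3.123, 0.0]
force: [-1.9, 0.3, 0.4]
width: 0.0003
grip_force: 0.8
```

```bash
python3 -m crank '[0,0,0,0,0,-0.15,0, 0,0,0,0,0,-0.15,0, 0,0,0,0,0,-0.05,0, 0,0,0,0,0,0,0]'
python3 - <<'E'
from h import *
im=manip.capture("scene"); a=cv2.cvtColor(im,cv2.COLOR_RGB2BGR)[110:260,220:400]
cv2.imwrite("pics/c3.png",cv2.resize(a,None,fx=4,fy=4,interpolation=cv2.INTER_CUBIC))
E
```

```text
time: 6.58
position: [0.5612, 0.092, 0.0441]
ee_rot: [-0.341, 3.121, 0.001]
force: [-4.5, -0.7, 20.3]
width: 0.0003
grip_force: 10.0
```

View pics/c3.png

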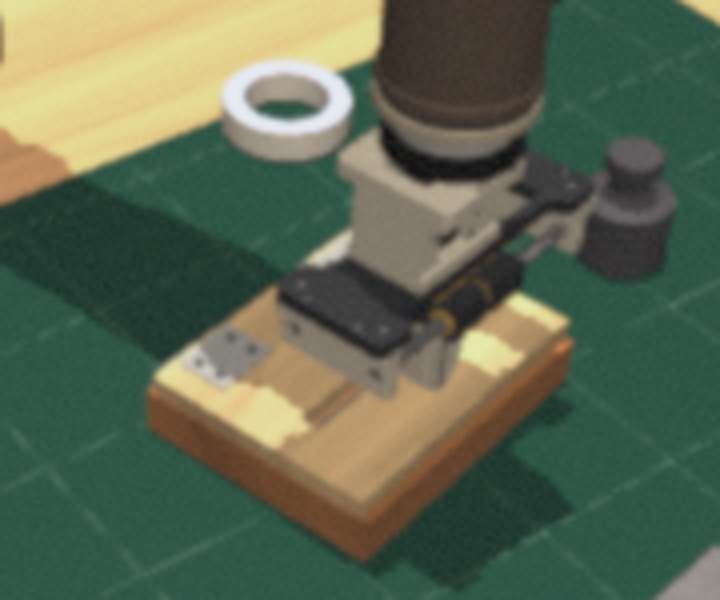

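Lid shut (fingertip at z = 44 mm, 20 N). I'll lift, move over to the pin and open.

```bash
python3 -m crank '[0,0,0,0,0,0.4,0, 0,0,0,0,0,0.9,0, 0,0,0,0,-0.3,0.9,0, 0,0,0,0,-0.6,0.9,0, 0,0,0,-0.3,-0.9,0.9,0.3, 0,0,0,-0.3,-0.9,0.9,0.6, 0,0,0,-0.3,-0.9,0.9,0.6, 0,0,0,-0.3,-0.9,0.6,0.6, 0,0,0,-0.3,-0.9,0,0.6, 0,0,0,-0.3,-0.9,0,0.6]'
python3 -m crank '[0,0,0,-0.3,-1,0,0.6, 0,0,0,-0.3,-1,0,0.6, 0,0,0,-0.3,-1,0,0.6, 0,0,0,-0.3,-1,0,0.6, 0,0,0,-0.3,-1,0,0.6, 0,0,0,-0.3,-1,0,0.6]'
python3 - <<'E'
from h import *
np.set_printoptions(precision=4,suppress=True)
print("handle top",at_z("top",388.7,229.7,.105), "scene handle top",at_z("scene",70+282/4,195+150/4,.105))
for n in ("top","scene"):
    im=manip.capture(n); cv2.imwrite(f"pics/{n}4.png",cv2.cvtColor(im,cv2.COLOR_RGB2BGR))
    for t in ("lid_hinge","slot_start","slot_end","pin_hole","jig","stand","pin"):
        for r in [r for i in range(3) for r in manip.pinpoint(t,n)[:1]]: print(n,t,np.round(r["at"],4),round(r["score"],2),px(n,r["at"]).round(0))
a=cv2.imread("pics/top4.png")[165:255,190:310]; 
cv2.imwrite("pics/c4.png",cv2.resize(a,None,fx=6,fy=6,interpolation=cv2.INTER_CUBIC))
E
```

```text
time: 7.88
position: [0.5149, -0.0666, 0.2025]
ee_rot: [-0.341, 3.123, 0.0]
force: [-0.0, 1.1, -0.5]
width: 0.0532
grip_force: 0.0
time: 8.62
position: [0.4697, -0.2165, 0.2022]
ee_rot: [0.341, -3.123, -0.0]
force: [-0.6, -0.7, -0.4]
width: 0.0553
grip_force: 0.0
handle top [ 0.4623 -0.3036  0.105 ] scene handle top [ 0.4657 -0.3036  0.105 ]
top lid_hinge [0.445  0.0625 0.0365] 0.69 [247. 233.]
top lid_hinge [0.445  0.0625 0.0365] 0.69 [247. 233.]
top lid_hinge [0.445  0.0625 0.0365] 0.69 [247. 233.]
top slot_start [0.5463 0.0196 0.0458] 0.55 [264. 196.]
top slot_start [0.5463 0.0196 0.0458] 0.55 [264. 196.]
top slot_start [0.5463 0.0196 0.0458] 0.55 [264. 196.]
top slot_end [0.5274 0.1183 0.0443] 0.79 [227. 202.]
top slot_end [0.5274 0.1183 0.0443] 0.79 [227. 202.]
top slot_end [0.5274 0.1183 0.0443] 0.79 [227. 202.]
top pin_hole [0.5161 0.1535 0.0429] 0.91 [214. 206.]
top pin_hole [0.5161 0.1535 0.0429] 0.91 [214. 206.]
top pin_hole [0.5161 0.1535 0.0429] 0.91 [214. 206.]
top jig [0.5175 0.0823 0.0003] 0.82 [242. 207.]
top jig [0.5175 0.0823 0.0003] 0.82 [242. 207.]
top jig [0.5175
[... 466 characters left out ...]
 [324. 194.]
scene slot_end [0.5261 0.1165 0.0417] 0.71 [324. 194.]
scene pin_hole [0.5164 0.1516 0.0421] 0.7 [332. 186.]
scene pin_hole [0.5164 0.1516 0.0421] 0.7 [332. 186.]
scene pin_hole [0.5164 0.1516 0.0421] 0.7 [332. 186.]
scene jig [0.5151 0.0794 0.0018] 0.96 [307. 210.]
scene jig [0.5151 0.0794 0.0018] 0.96 [307. 210.]
scene jig [0.5151 0.0794 0.0018] 0.96 [307. 210.]
scene stand [ 0.4643 -0.3055 -0.0022] 0.9 [148. 268.]
scene stand [ 0.4643 -0.3055 -0.0022] 0.9 [148. 268.]
scene stand [ 0.4643 -0.3055 -0.0022] 0.9 [148. 268.]
scene pin [ 0.4493 -0.2088 -0.0036] 0.76 [186. 245.]
scene pin [ 0.4493 -0.2088 -0.0036] 0.76 [186. 245.]
scene pin [ 0.4493 -0.2088 -0.0036] 0.76 [186. 245.]
```

View pics/c4.png

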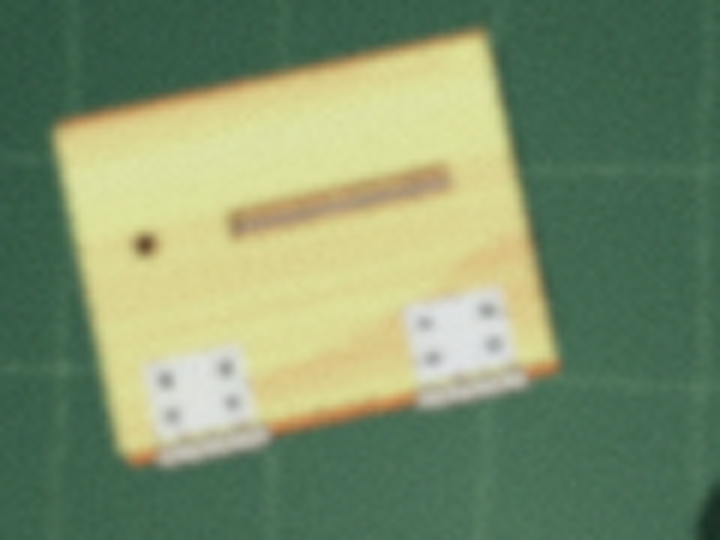

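The top view of the shut lid shows the slot from (228.5,202) to (264.5,194.8) and the hole at (214.1,205.6). I'll refine these in code by centroid and fit the known geometry, along with the pin's handle top.

```bash
python3 - <<'E'
from h import *
from scipy.optimize import least_squares
np.set_printoptions(precision=4,suppress=True)
def blob(n,u,v,r=5):
    g=cv2.cvtColor(cv2.imread(f"pics/{n}4.png"),cv2.COLOR_BGR2GRAY).astype(float)
    u0,v0=int(round(u)),int(round(v)); w=g[v0-r:v0+r+1,u0-r:u0+r+1]
    d=np.clip(np.median(w)-w-15,0,None); Y,X=np.mgrid[v0-r:v0+r+1,u0-r:u0+r+1]
    return np.array([(d*X).sum(),(d*Y).sum()])/d.sum()
ht=blob("top",214,205.6); hs=blob("scene",332,186,5)
print(ht,at_z("top",*ht,.044),hs,at_z("scene",*hs,.044))
def c(u,v): return at_z("top",(u+.5)/6-.5+190,(v+.5)/6-.5+165,.044)[:2]
L=[((.09,-.0705),c(450,178)),((.09,.0305),c(231,224)),((.09,.07),at_z("top",*ht,.044)[:2]),
 ((.15,.1),c(54,126)),((.15,-.1),c(488,31)),((0,-.1),c(556,368))]
def res(p):
    R=np.array([[np.cos(p[2]),-np.sin(p[2])],[np.sin(p[2]),np.cos(p[2])]])
    return np.concatenate([p[:2]+R@np.array(a)-b for a,b in L])
s=least_squares(res,[.445,.063,.2],loss="soft_l1",f_scale=.002); p=s.x
print("hinge",p[:2],"yaw deg",np.degrees(p[2]));print(res(p).reshape(-1,2)*1000)
R=np.array([[np.cos(p[2]),-np.sin(p[2])],[np.sin(p[2]),np.cos(p[2])]])
for nm,a in (("start",(.09,-.07)),("end",(.09,.03)),("hole",(.09,.07))): 
    w=p[:2]+R@np.array(a); print(nm,w,px("scene",[*w,.044]))
a=cv2.imread("pics/scene4.png")[140:250,240:400]
cv2.imwrite("pics/c5.png",cv2.resize(a,None,fx=5,fy=5,interpolation=cv2.INTER_CUBIC))
E
```

```text
[213.7452 205.3318] [0.5181 0.154  0.044 ] [333.8516 185.0344] [0.5178 0.1552 0.044 ]
hinge [0.4474 0.0651] yaw deg 13.172403319363925
[[-0.3887 -0.0514]
 [-0.2454 -0.1341]
 [ 0.9395 -0.2659]
 [-0.3565 -0.5799]
 [-2.6622  0.3419]
 [ 3.4069  0.7096]]
start [0.551  0.0175] [296.3839 215.5154]
end [0.5282 0.1148] [323.599  193.6741]
hole [0.5191 0.1538] [333.7452 185.5314]
```

View pics/c5.png

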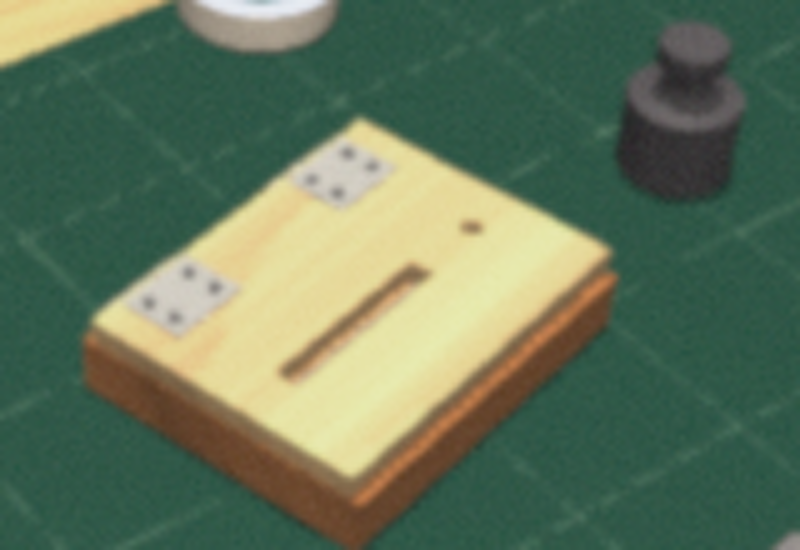

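The fit agrees with the scene view (hole at (334,185.5), predicted (333.7,185.5)). That gives a hole at about (0.518,0.154), slot start at about (0.5505,0.0178) and yaw of about 13.2°. I'll now go over the pin and down.

```bash
python3 -m crank '[0,0,0,-0.06,-0.89,0,0.6, 0,0,0,-0.06,-0.89,0,0.6, 0,0,0,-0.06,-0.88,0,0.6, 0,0,0,-0.05,-0.88,0,0.6, 0,0,0,0,0,-0.8,0.6, 0,0,0,0,0,-0.8,0.6, 0,0,0,0,0,-0.8,0.6, 0,0,0,0,0,-0.8,0.6, 0,0,0,0,0,-0.8,0.6, 0,0,0,0,0,-0.8,0.6]'
python3 -m crank '[0,0,0,0,0,-0.5,0.6, 0,0,0,0,0,-0.35,0.6, 0,0,0,0,0,0,0.6, 0,0,0,0,0,0,0.15, 0,0,0,0,0,0,0.1, 0,0,0,0,0,0,0.1, 0,0,0,0,0,0,0.1, 0,0,0,0,0,0,0.1]' 40
```

```text
time: 12.08
position: [0.4648, -0.304, 0.0816]
ee_rot: [-0.342, 3.123, -0.0]
force: [0.6, 0.1, 0.4]
width: 0.0548
grip_force: 0.0
time: 13.08
position: [0.4647, -0.3041, 0.061]
ee_rot: [-0.341, 3.123, -0.0]
force: [0.4, 0.3, 0.1]
width: 0.0193
grip_force: 40.0
```

```bash
python3 -m crank '[0,0,0,0,0,0.3,0.1, 0,0,0,0,0,0.5,0.1, 0,0,0,0,0,0.5,0.1, 0,0,0,0,0,0.5,0.1, 0,0,0,0,0,0.6,0.1, 0,0,0,0,0,0.6,0.1, 0,0,0,0,0,0.6,0.1, 0,0,0,0.2,0.9,0.4,0.1, 0,0,0,0.2,0.9,0,0.1, 0,0,0,0.2,0.9,0,0.1]'
python3 -m crank '[0,0,0,0.3,1,0,0.1, 0,0,0,0.3,1,0,0.1, 0,0,0,0.3,1,0,0.1, 0,0,0,0.3,1,0,0.1, 0,0,0,0.3,1,0,0.1, 0,0,0,0.3,1,0,0.1, 0,0,0,0.3,1,0,0.1, 0,0,0,0.3,1,0,0.1, 0,0,0,0.2,1,0,0.1, 0,0,0,0.18,1,0,0.1]'
python3 -m crank '[0,0,0,0,0.4,0,0.1, 0,0,0,0,0,-0.6,0.1, 0,0,0,0,0,-0.5,0.1, 0,0,0,0,0,0,0.1, 0,0,0,0,0,0,0.1]'
python3 - <<'E'
from h import *
ims=[]
for n in ("scene","top"):
    im=cv2.cvtColor(manip.capture(n),cv2.COLOR_RGB2BGR); cv2.imwrite(f"pics/{n}6.png",im)
    for r in manip.pinpoint("pin",n)[:3]: print(n,np.round(r["at"],4),round(r["score"],2),px(n,r["at"]).round(0))
P=np.array(manip.state()["position"]); print(P, px("scene",P), "exp tip",px("scene",P-[0,0,.051]),px("top",P))
a=cv2.imread("pics/scene6.png")[120:240,240:400]
cv2.imwrite("pics/c6.png",cv2.resize(a,None,fx=5,fy=5,interpolation=cv2.INTER_CUBIC))
E
```

```text
time: 14.32
position: [0.4799, -0.2359, 0.1618]
ee_rot: [-0.341, 3.122, -0.0]
force: [-0.2, -0.1, -0.6]
width: 0.0194
grip_force: 40.0
time: 15.58
position: [0.5494, 0.0143, 0.1616]
ee_rot: [-0.341, 3.123, -0.0]
force: [0.2, -0.6, -1.8]
width: 0.0191
grip_force: 40.0
time: 16.2
position: [0.5492, 0.0227, 0.1334]
ee_rot: [0.34, -3.123, 0.0]
force: [0.3, 0.4, 0.0]
width: 0.0194
grip_force: 40.0
scene [ 0.4429 -0.1939 -0.0028] 0.65 [191. 240.]
scene [0.5462 0.0233 0.0772] 0.63 [298. 202.]
scene [ 0.4703 -0.406   0.0127] 0.58 [101. 287.]
top [ 0.4732 -0.4061  0.0114] 0.54 [417. 227.]
top [ 0.4434 -0.1949  0.0039] 0.54 [340. 236.]
[0.54944234 0.02334831 0.13382873] [300.0321148  183.13602553] exp tip [298.89001581 201.1468546 ] [259.92090581 191.29000312]
```

View pics/c6.png

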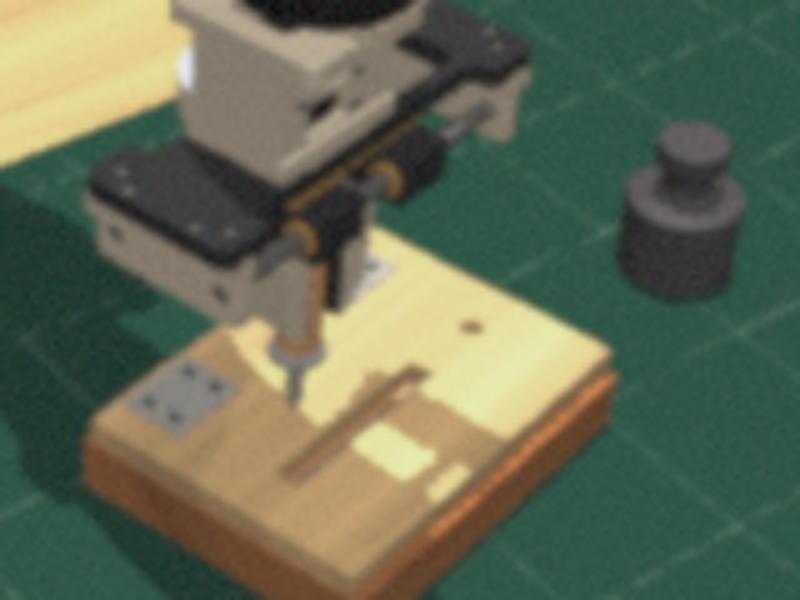

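The pin tip shows at (298.9,200.7), exactly where it is expected, and the pin is upright. I'll lower it into the slot.

```bash
python3 -m crank '[0,0,0,0,0,-0.5,0.1, 0,0,0,0,0,-0.4,0.1, 0,0,0,0,0,-0.3,0.1, 0,0,0,0,0,-0.2,0.1, 0,0,0,0,0,-0.2,0.1, 0,0,0,0,0,-0.15,0.1, 0,0,0,0,0,-0.15,0.1, 0,0,0,0,0,0,0.1]'
```

```text
time: 17.4
position: [0.549, 0.0235, 0.0858]
ee_rot: [0.341, -3.123, -0.0]
force: [0.9, -1.0, -1.2]
width: 0.019
grip_force: 40.0
```

In the slot with no contact force. I'll run along it at 3 cm/s.

```bash
python3 -m crank '[0,0,0,-0.034,0.146,0,0.1, 0,0,0,-0.034,0.146,0,0.1, 0,0,0,-0.034,0.146,0,0.1, 0,0,0,-0.034,0.146,0,0.1, 0,0,0,-0.034,0.146,0,0.1, 0,0,0,-0.034,0.146,0,0.1, 0,0,0,-0.034,0.146,0,0.1, 0,0,0,-0.034,0.146,0,0.1, 0,0,0,-0.034,0.146,0,0.1, 0,0,0,-0.034,0.146,0,0.1]'
```

```text
time: 18.65
position: [0.5406, 0.0602, 0.086]
ee_rot: [0.341, -3.123, -0.0]
force: [-0.9, 0.2, -1.0]
width: 0.0194
grip_force: 40.0
```

```bash
python3 -m crank '[0,0,0,-0.034,0.146,0,0.1, 0,0,0,-0.034,0.146,0,0.1, 0,0,0,-0.034,0.146,0,0.1, 0,0,0,-0.034,0.146,0,0.1, 0,0,0,-0.034,0.146,0,0.1, 0,0,0,-0.034,0.146,0,0.1, 0,0,0,-0.034,0.146,0,0.1, 0,0,0,-0.034,0.146,0,0.1, 0,0,0,-0.034,0.146,0,0.1, 0,0,0,-0.034,0.146,0,0.1]'
```

```text
time: 19.9
position: [0.5321, 0.0967, 0.086]
ee_rot: [0.341, -3.123, -0.0]
force: [-0.6, 0.2, -1.0]
width: 0.019
grip_force: 40.0
```

```bash
python3 -m crank '[0,0,0,-0.034,0.146,0,0.1, 0,0,0,-0.034,0.146,0,0.1, 0,0,0,-0.034,0.146,0,0.1, 0,0,0,-0.02,0.08,0,0.1, 0,0,0,-0.01,0.04,0,0.1, 0,0,0,-0.01,0.04,0,0.1, 0,0,0,0,0,0,0.1]'
```

```text
time: 20.78
position: [0.5286, 0.1114, 0.086]
ee_rot: [0.341, -3.123, -0.0]
force: [0.2, -0.7, -0.9]
width: 0.0192
grip_force: 40.0
```

```bash
python3 -m crank '[0,0,0,-0.01,0.04,0,0.1, 0,0,0,-0.01,0.04,0,0.1, 0,0,0,0,0,0,0.1]';python3 -m crank '[0,0,0,-0.01,0.04,0,0.1, 0,0,0,0,0,0,0.1]'
```

```text
time: 21.15
position: [0.5283, 0.1128, 0.086]
ee_rot: [-0.341, 3.123, -0.001]
force: [0.7, -3.0, -1.4]
width: 0.0196
grip_force: 40.0
time: 21.4
position: [0.5282, 0.1132, 0.086]
ee_rot: [-0.34, 3.123, -0.002]
force: [2.1, -5.5, -0.7]
width: 0.0191
grip_force: 40.0
```

Contact with the slot end came at TCP y ≈ 0.1125, which puts the hole at about (0.5185,0.1547). I'll back off, lift and go over the hole.

```bash
python3 -m crank '[0,0,0,0.01,-0.05,0,0.1, 0,0,0,0,0,0.2,0.1, 0,0,0,0,0,0.25,0.1, 0,0,0,0,0,0.25,0.1, 0,0,0,0,0,0.2,0.1, 0,0,0,-0.1,0.43,0,0.1, 0,0,0,-0.1,0.43,0,0.1, 0,0,0,-0.1,0.43,0,0.1, 0,0,0,-0.1,0.42,0,0.1, 0,0,0,0,0,0,0.1]'
python3 - <<'E'
from h import *
im=cv2.cvtColor(manip.capture("scene"),cv2.COLOR_RGB2BGR)[140:220,280:380]
cv2.imwrite("pics/c7.png",cv2.resize(im,None,fx=7,fy=7,interpolation=cv2.INTER_CUBIC))
P=np.array(manip.state()["position"]); print(P,"exp tip",(px("scene",P-[0,0,.051])-[280,140])*7,(px("scene",[.5185,.1547,.044])-[280,140])*7)
E
```

```text
time: 22.65
position: [0.5177, 0.1573, 0.1083]
ee_rot: [0.344, -3.122, -0.001]
force: [-0.0, -0.8, -0.8]
width: 0.0191
grip_force: 40.0
[0.51796981 0.15641002 0.10839972] exp tip [383.82033665 283.86348931] [377.19679652 316.83003002]
```

View pics/c7.png

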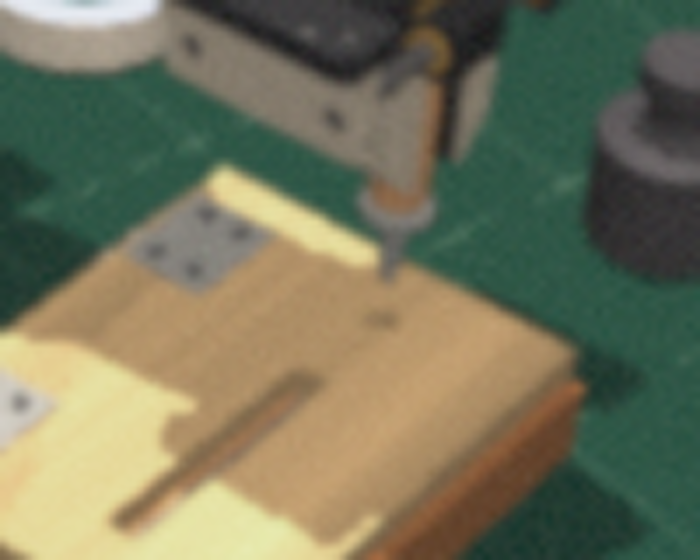

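```bash
python3 -m crank '[0,0,0,0.02,-0.07,0,0.1, 0,0,0,0,0,0,0.1]';python3 -m crank '[0,0,0,0,0,0,0.1]' | grep pos;python3 -m crank '[0,0,0,0,0,0,0.1]'|grep pos;python3 -m crank '[0,0,0,0,0,0,0.1]'|grep pos
```

```text
time: 22.95
position: [0.5189, 0.1534, 0.1085]
ee_rot: [-0.339, 3.123, -0.0]
force: [0.5, -0.5, -0.9]
width: 0.0196
grip_force: 40.0
position: [0.5187, 0.1538, 0.1085]
position: [0.5187, 0.1541, 0.1085]
position: [0.5187, 0.1542, 0.1085]
```

```bash
python3 -m crank '[0,0,0,0,0,-0.2,0.1, 0,0,0,0,0,-0.2,0.1, 0,0,0,0,0,-0.15,0.1, 0,0,0,0,0,-0.15,0.1, 0,0,0,0,0,-0.1,0.1, 0,0,0,0,0,0,0.1]'
```

```text
time: 24.08
position: [0.5185, 0.1542, 0.0883]
ee_rot: [0.341, -3.123, 0.0]
force: [0.2, -1.1, -0.9]
width: 0.0192
grip_force: 40.0
```

```bash
python3 -m crank '[0,0,0,0,0,-0.12,0.1, 0,0,0,0,0,-0.12,0.1, 0,0,0,0,0,-0.12,0.1, 0,0,0,0,0,-0.12,0.1, 0,0,0,0,0,0,0.1]'
```

```text
time: 24.7
position: [0.5184, 0.1542, 0.0762]
ee_rot: [0.341, -3.123, 0.0]
force: [0.9, 0.0, -1.1]
width: 0.019
grip_force: 40.0
```

```bash
python3 -m crank '[0,0,0,0,0,-0.1,0.1, 0,0,0,0,0,-0.1,0.1, 0,0,0,0,0,-0.1,0.1, 0,0,0,0,0,-0.1,0.1, 0,0,0,0,0,0,0.1]'; python3 -m crank '[0,0,0,0,0,-0.03,0.1, 0,0,0,0,0,0,0.1]'
```

```text
time: 25.32
position: [0.5185, 0.1542, 0.0662]
ee_rot: [0.341, -3.123, 0.0]
force: [0.6, 0.4, -0.9]
width: 0.0191
grip_force: 40.0
time: 25.58
position: [0.5187, 0.1542, 0.0658]
ee_rot: [-0.341, 3.123, 0.0]
force: [0.7, 0.6, -0.6]
width: 0.0195
grip_force: 40.0
```

```bash
python3 -m crank '[0,0,0,0,0,-0.03,0.1, 0,0,0,0,0,0,0.1]'; python3 -m crank '[0,0,0,0,0,-0.03,0.1, 0,0,0,0,0,0,0.1]'
```

```text
time: 25.82
position: [0.5187, 0.1542, 0.065]
ee_rot: [-0.341, 3.123, 0.0]
force: [0.4, -0.8, -0.9]
width: 0.0193
grip_force: 40.0
time: 26.08
position: [0.5188, 0.1542, 0.0649]
ee_rot: [-0.341, 3.123, 0.001]
force: [-2.2, -1.1, 7.3]
width: 0.0194
grip_force: 40.0
```

```bash
python3 -m crank '[0,0,0,0,0,-0.01,0.1, 0,0,0,0,0,0,0.1, 0,0,0,0,0,0,0.1, 0,0,0,0,0,0,0.1]';  python3 -m crank '[0,0,0,0,0,0,0.1, 0,0,0,0,0,0,0.1, 0,0,0,0,0,0,0.1, 0,0,0,0,0,0,0.1]'
```

```text
time: 26.58
position: [0.5188, 0.1542, 0.0648]
ee_rot: [-0.341, 3.123, 0.001]
force: [-3.3, -1.0, 10.6]
width: 0.0199
grip_force: 40.0
time: 27.08
position: [0.5188, 0.1542, 0.0648]
ee_rot: [-0.341, 3.123, 0.001]
force: [-3.5, -1.1, 11.3]
width: 0.0191
grip_force: 40.0
```

```bash
python3 -c "
from plant import manip
print(manip.finish_job())"
```

```text
the job is handed in; nothing more can be done
None
```

I shut the lid, ran the pin tip the slot's full length at about 3 cm/s and pushed the pin into the hole until the collar sat on the lid; I handed in at 27 s, still gripping at 40 N and pressing down at about 11 N (no verdict was returned).

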